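# Park the captive screw of a food warmer's float-chamber hatch and open the hatch

## Task

Open the service hatch of the food warmer so that its float chamber can be cleaned. Its one captive screw must first be parked: pull the round knob up against its spring until you feel the thread, and, still pulling, wind it anticlockwise until the thread has caught it and it stays well up on its own when you let go, never forcing it; then push the hatch fully open by its handle, away from the dial side, and let go. Leave the cup, the utensils, the jar and the bottle where they are.

Things in the scene. Friction and masses are not known exactly. Their poses are not given: they have to be found in the camera images.
- knob_grip (a point): Centre (half-way up) of the screw's plain steel knurled round knob: 36 mm across, 22 mm high, axis vertical, slotted top. At rest its underside is 20 mm above the hatch sheet, 2 mm above the 29 mm wide boss below it, so fingers may reach down round the boss. It rises with the screw; 85 mm from the handle. z up; x lies along the slot and turns with the knob.
- handle (a point): Middle of the hatch's handle: a round steel bar of 10 mm diameter and 90 mm long between its two posts, axis 33 mm above the hatch sheet. x axis: the way the hatch slides open (from the handle towards the knob, away from the warmer's dial side); y axis: along the bar; z up.
- screw_lift (a joint): How far screw and knob are pulled up, in m. 0: at rest, its point 8 mm deep in the housing, locking the hatch. The spring pulls down with 6 N at rest, 8 N when parked. Once caught by the thread it stands by itself at 8 mm or more; well up and parked is 11 mm or more; the thread ends at 18 mm or more.
- knob (a joint): Angle of the knob in rad, growing anticlockwise seen from above; it can be turned without end while the thread is free and keeps its angle when let go. Turning takes about 0.1 N m.
- hatch (a joint): How far the hatch has slid, in m: 0 closed, 0.09 fully open against its stop. It slides level in its guides along the x axis of handle and takes about 6 N.
- screw: The screw below the knob: shank, point and thread, hidden in the boss; origin on its axis at the hatch sheet's underside when at rest. Pulled up, its thread meets the boss's after 2 to 18 mm, at a height and angle that differ from time to time and are not known. More than 20 N on its thread or point, pulling, turning or shoving, damages it.
- boss: Steel boss on the hatch, 29 mm wide, 18 mm high, threaded inside; origin on its axis at the hatch sheet's underside. Turned anticlockwise under a light steady pull (a few newtons above the spring), the screw climbs 24 mm per turn and is caught within a third of a turn and well up after half a turn; if the pull is lost before it is caught, it drops back and just spins.
- warmer: The stainless steel food warmer, 350 x 720 mm, standing on the counter, its flat top 150 mm high. Origin at counter level below the middle of the hatch. x points away from its dial side, y along it to the left; the service housing with the hatch is its left end, and its sunk pans, one under a lid, lie to the right. Fixed.
- portion_cup: Small white cup, 48 mm wide and 45 mm high, on the housing's rear left corner. Leave alone.
- ladle: Steel ladle, 260 mm long, lying in the warmer's uncovered pan. Leave alone.
- tongs: Steel tongs, 260 mm, lying on the counter. Leave alone.
- sauce_bottle: White sauce bottle, 64 mm wide and 190 mm high. Leave alone.
- shaker: Small glass jar, 44 mm wide and 75 mm high, on the housing's front left corner. Leave alone.

How it is judged (in metres and radians):
On the way, in this order (a step that is already met when the one before it is completed fails the run):
1. the screw is parked: standing on its thread 11 mm or more up, let go, with the hatch still closed (slid less than 20 mm) (value of joint screw_lift above 0.011 m and contact force between the fingers and anything else below 0.1 N and value of joint hatch below 0.02 m), for 0.3 s.
2. the hatch is pushed fully open (82 mm or more) (value of joint hatch above 0.082 m), for 0.1 s.
At the end, for the whole second after the job is handed in: The screw stands parked on its thread 11 mm or more above its rest, and the hatch is at rest, fully open (slid 82 mm or more of its 90 mm) (value of joint screw_lift above 0.011 m and value of joint hatch above 0.082 m and velocity of joint hatch between -0.01 and 0.01 m/s); the robot touches nothing.
It fails at once if the screw is forced: more than 20 N on its thread or point (contact force between screw and anything else above 20 N).
It fails at once if a bystander is shifted by more than 30 mm (distance of any of portion_cup, ladle, tongs, sauce_bottle, shaker from where it was at the start of the episode above 0.03 m).
It also fails if it takes over 64 s, if anything falls off the work surface, if the arm or the gripper's body presses on something with over 40 N, if the wrist force passes 120 N, or if a joint passes its speed limit or range.

## Robot

A 6-joint arm with a two-finger parallel gripper is mounted at the origin on the work surface. World frame = base frame: x ahead of the robot, y to its left, z up, the work surface at z = 0. Lengths are in mm, angles in rad, forces in N, time in s.
With the tool pointing down it reaches from about 250 to 725 mm from the base axis. Payload 4 kg.
Tool frame: the origin (TCP) lies between the finger pads; the fingertips stand 22 mm ahead of it and the grasp point (between the pads) lies 3 mm ahead of it; z points along the fingers, y is the direction in which the jaws open and shut (so a half turn about z gives the same grasp; the last joint's range is limited). The gripper opens to 85 mm and grips with 20 to 120 N. Pads are 22 mm wide; open, the fingers measure 114 mm over their backs; the gripper's body (76 mm by 85 mm) begins 54 mm behind the grasp point. The pads swing forward as they close: fully open they stand 13 mm farther back than shut.
Start: joints at [-1.306, 0.241, 0.005, 1.335, 0, 1.571], TCP at [130.856, -482.572, 253.306] pointing down, gripper open.
Joint ranges: [-2.72, 2.72], [-1.05, 1.87], [-1.09, 1.28], [-1.99, 2.15], [-1.42, 1.44], [-3.14, 3.14]. Speed limits (rad/s): [2.79, 2.79, 3.14, 3.14, 3.14, 3.14].

## Interface

Orientations are given as a unit quaternion [w, x, y, z].
In Python, from station import * gives the robot as it stands. The module is installed in compiled form; this text tells all that it offers.
- The arm moves only by the shell command python3 -m inch 'ROWS' [OPENING]. ROWS is JSON, a list of rows, each an object with "dp": the shift along the tool's x, y, z as a fraction of full scale, a list of three; "yaw": the turn about the tool's z as a fraction of full scale. In form: [{"dp": [x, y, z], "yaw": yaw}, ...]. A call has 1 to 20 rows; each row is the pose to reach, as a shift and turn from the pose commanded when the call began, along the tool's axes at that moment; what a row does not reach only later rows make up. Full scale, the value 1, is 20 cm for a shift and 45 degrees for a turn. A row lasts 1/10 s, in which the tool goes at most 50 mm and 8.59 degrees, less where a joint would pass 70% of its speed; a pose out of reach is approached as far as the arm can. A call with a number of a shift or a turn outside -1 to 1 is refused whole. A call with a gripper value outside its range is refused whole. OPENING is the finger opening in mm, from 0 to 85.4, set as the call begins (- or left out, the last holds). The fingers move at their own pace and stop on an object; the grip force is fixed at half the most. Time passes only in rows, so rows that repeat a pose let the fingers close. It gives the time, the measured TCP pose, the force and the opening at its end, in the units of the state.
- state(): the state, without advancing time (a new reading comes with each control period).
- grab_frame(name): name is "side" or "top"; returns the picture (384x512x3 uint8, red, green, blue); there is no depth.
- camera_model(name): a dict with "vfov" (degrees; the focal length in pixels is half the picture's height over the tangent of half this angle, whatever the lens; pixels are square), "cx", "cy" (the principal point, pixels), "R" (3x3) and "t" (3): a world point X has camera coordinates R X + t. Camera axes: x right, y down, z forward; pixel columns grow to the right and rows downward; lengths in mm; the calibration is good to about 2 mm. A picture is of the moment at which its call begins. camera_model takes no time and is no camera call.
- hand_in(): hands the job in, once; it reports no verdict.
The state is a dict: "time": time; "qpos": joint angles; "qvel": joint speeds; "effort": joint torques, N m; "tcp_pos": TCP position; "orientation": TCP orientation; "force": force on the tool from outside, world axes, zero at the start; "torque": the same for the moment, N m; "gripper_width": finger opening in mm.
Only numpy, scipy, OpenCV 4.12 (cv2) and the standard library are available. Lean on these libraries where they do the work, as an engineer would, in place of code of your own. Each camera call takes 0.05 s, during which the arm holds its last target.

## Working session

There is one attempt and no reset: what is moved stays moved. The work goes in short steps, Python scripts to look and compute and a shell command to move; the robot and the scene stay as the last step left them, time stands still between calls to the robot, and variables do not carry over. Pictures are saved under pics/ and viewed, and the job is handed in when it is done.

```bash
mkdir -p pics; ls; python3 - <<'E'
from station import *
import cv2,numpy as np
for n in("side","top"):
    im=grab_frame(n);cv2.imwrite(f"pics/{n}0.png",im[:,:,::-1])
    c=camera_model(n);print(n,c)
print(state())
E
```

```text
pics
side {'vfov': 49.43685993199226, 'cx': 265.6378255412443, 'cy': 195.22651782971784, 'R': array([[ 0.96438791, -0.26433227,  0.00918775],
       [-0.13030984, -0.50507659, -0.85318051],
       [ 0.23016366,  0.82159971, -0.52153485]]), 't': array([-528.27109882,  257.74948928,  987.22898561])}
top {'vfov': 49.60004661907719, 'cx': 253.92317516874863, 'cy': 192.02598411921275, 'R': array([[ 0.06937723, -0.99757221, -0.0060408 ],
       [-0.97522131, -0.06654519, -0.21098611],
       [ 0.2100719 ,  0.02052875, -0.97747039]]), 't': array([  72.08079146,  599.78961071, 1048.07324103])}
{'time': 0.1, 'qpos': array([-1.30599985e+00,  2.41345734e-01,  3.88541513e-03,  1.33523244e+00,
       -4.20832900e-06,  1.57083053e+00]), 'qvel': array([-0.00068439, -0.00257056,  0.00254964,  0.00163481,  0.00031377,
        0.00035494]), 'effort': array([ 6.13976426e-04, -3.73138690e+01,  2.53009558e+01,  1.08754207e-02,
       -4.58724071e-05,  1.15175317e-05]), 'tcp_pos': array([ 130.71806368, -482.0671877 ,  252.50801838]), 'orientation': array([-9.39636470e-04,  9.91249960e-01,  1.31994761e-01, -1.27277361e-04]), 'force': array([-0.53173629, -0.29148463, -0.49583664]), 'torque': array([ 0.00065879, -0.05357823,  0.00616557]), 'gripper_width': 85.36631182022421}
```

View pics/side0.png

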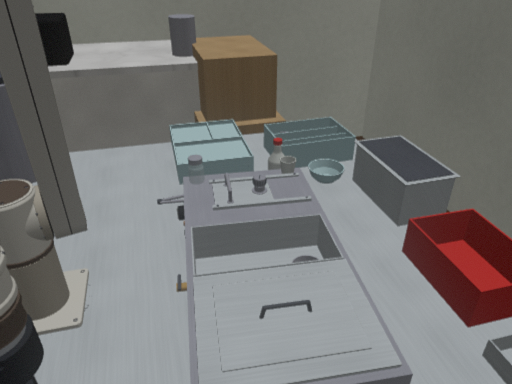

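View pics/top0.png

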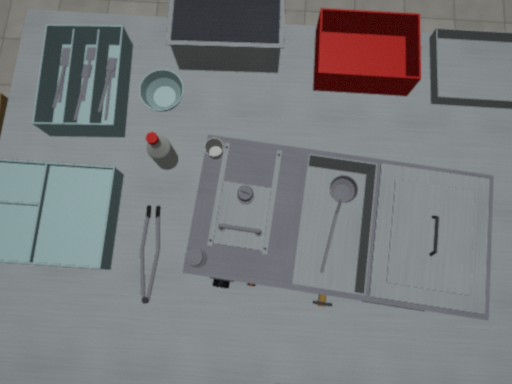

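The top view shows the knob at about (245,193) and the handle bar at about (240,229). In the side view they are at about (260,184) and (228,187). I'll zoom in for exact pixels.

```bash
python3 - <<'E'
import cv2
a=cv2.imread('pics/top0.png')[130:290,180:310];cv2.imwrite('pics/tz.png',cv2.resize(a,None,fx=4.5,fy=3.7*4.5/4.5 if 0 else 3.7,interpolation=3) if 0 else cv2.resize(a[:132],None,fx=4.5,fy=4.5,interpolation=3))
a=cv2.imread('pics/side0.png')[140:240,170:330];cv2.imwrite('pics/sz.png',cv2.resize(a,None,fx=5,fy=5,interpolation=3))
E
```

```text
(no output)
```

View pics/tz.png

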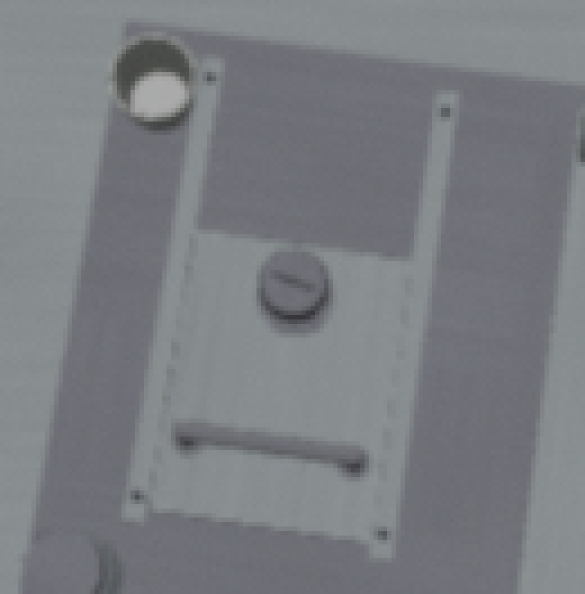

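View pics/sz.png

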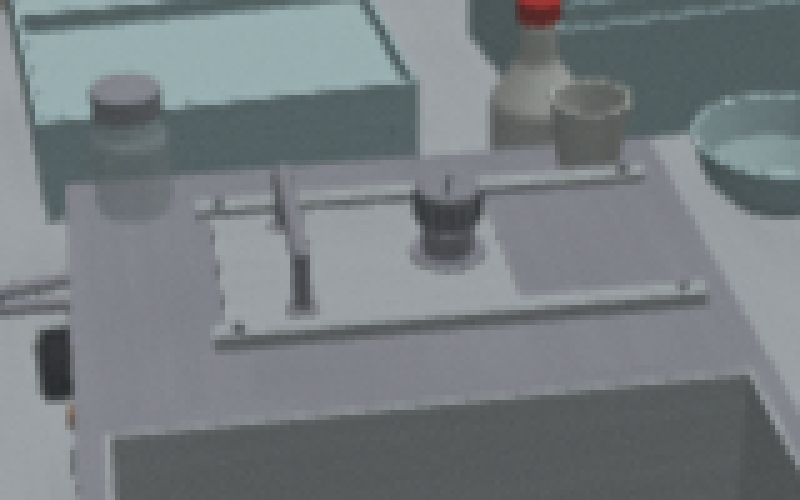

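```bash
cat > h.py <<'E'
import numpy as np
from station import *
def ray(n,u,v):
    c=camera_model(n);f=192/np.tan(np.radians(c['vfov'])/2)
    R=np.array(c['R']);t=np.array(c['t'])
    d=R.T@np.array([(u-c['cx'])/f,(v-c['cy'])/f,1]);return -R.T@t,d/np.linalg.norm(d)
def plane(n,u,v,z):
    o,d=ray(n,u,v);return o+d*(z-o[2])/d[2]
def tri(a,b):
    o1,d1=ray('top',*a);o2,d2=ray('side',*b)
    s=np.linalg.lstsq(np.c_[d1,-d2],o2-o1,rcond=None)[0]
    p,q=o1+s[0]*d1,o2+s[1]*d2;return (p+q)/2,np.linalg.norm(p-q)
def proj(n,X):
    c=camera_model(n);f=192/np.tan(np.radians(c['vfov'])/2)
    x=np.array(c['R'])@X+c['t'];return x[:2]/x[2]*f+[c['cx'],c['cy']]
E
python3 - <<'E'
from h import *
T=lambda x,y:(180+(x+.5)/4.5-.5,130+(y+.5)/4.5-.5)
S=lambda x,y:(170+(x+.5)/5-.5,140+(y+.5)/5-.5)
print('knobtop',tri(T(292,282),S(448,184)))
print('bar ends',tri(T(186,432),S(284,172)),tri(T(354,458),S(300,252)))
k=plane('top',*T(292,282),193);print('knob@193',k,'side',plane('side',*S(448,184),193))
a=plane('top',*T(186,432),185);b=plane('top',*T(354,458),185);print(a,b,np.linalg.norm(a-b),(a+b)/2,np.linalg.norm(k-(a+b)/2))
# screws in rails
P=[plane('top',*T(*p),155) for p in [(210,76),(137,496),(446,112),(382,534)]]
print(P)
for i,j in((1,0),(3,2)): d=P[i]-P[j];print(np.degrees(np.arctan2(-d[1],-d[0])))
d=b-a;print('bar dir',np.degrees(np.arctan2(d[1],d[0])))
print('cup',plane('top',*T(153,80),195),'jar',plane('top',*T(65,570),225))
E
```

```text
knobtop (array([563.48920355, 132.31107129, 196.93642085]), np.float64(1.398394759546771))
bar ends (array([482.55590789, 181.50539208, 189.25556443]), np.float64(2.1676888898160995)) (array([474.6625803 ,  93.86418584, 189.67332977]), np.float64(1.4665616324187745))
knob@193 [563.61858165 132.57557422 193.        ] side [566.03322645 139.37246956 193.        ]
[482.00750608 182.00806925 185.        ] [474.48278206  93.9563982  185.        ] 88.3726102744344 [478.24514407 137.98223372 185.        ] 85.91772699237997
[array([685.97046812, 188.68787289, 155.        ]), array([449.88006975, 207.94030003, 155.        ]), array([673.91595826,  56.00909109, 155.        ]), array([438.80043803,  76.56550493, 155.        ])]
-4.661974446419955
-4.996728167491737
bar dir -94.88451793121921
cup [668.57680521 215.04965183 195.        ] jar [404.99391101 231.64035684 225.        ]
```

```bash
python3 -m inch '[{"dp":[0.965,-0.8,0],"yaw":0},{"dp":[0.965,-0.8,0],"yaw":0},{"dp":[0.965,-0.8,0],"yaw":0},{"dp":[0.965,-0.8,0],"yaw":0},{"dp":[0.965,-0.8,0],"yaw":0},{"dp":[0.965,-0.8,0],"yaw":0},{"dp":[0.965,-0.8,0],"yaw":0}]' 85; python3 -c "
from station import *
s=state();print(s['qpos'],s['tcp_pos'],s['orientation'])"
```

```text
time: 0.8
tcp_pos: [275.8, -276.7, 253.2]
orientation: [0.0, 0.991, 0.134, -0.0]
force: [-0.8, -0.1, -0.3]
gripper_width: 84.9
[-7.86582387e-01  2.35873378e-02 -2.49240369e-01  1.29813853e+00
 -5.36084241e-04  2.08631760e+00] [ 275.79594256 -276.66359431  253.20199496] [ 9.45500530e-05  9.90989054e-01  1.33942582e-01 -2.64809384e-04]
```

```bash
python3 -m inch '[{"dp":[0.965,-0.8,0],"yaw":0},{"dp":[0.965,-0.8,0],"yaw":0},{"dp":[0.965,-0.8,0],"yaw":0},{"dp":[0.965,-0.8,0],"yaw":0},{"dp":[0.965,-0.8,0],"yaw":0},{"dp":[0.965,-0.8,0],"yaw":0},{"dp":[0.965,-0.8,0],"yaw":0}]'; python3 -m inch '[{"dp":[0.965,-0.8,0],"yaw":-0.29},{"dp":[0.965,-0.8,0],"yaw":-0.29},{"dp":[0.965,-0.8,0],"yaw":-0.29},{"dp":[0.965,-0.8,0],"yaw":-0.29},{"dp":[0.965,-0.8,0],"yaw":-0.29},{"dp":[0.965,-0.8,0],"yaw":-0.29},{"dp":[0.965,-0.8,0],"yaw":-0.29},{"dp":[0.965,-0.8,0],"yaw":-0.29}]';python3 - <<'E'
from h import *
import cv2
for n in("side","top"):
    im=grab_frame(n);cv2.imwrite(f"pics/{n}1.png",im[:,:,::-1])
s=state();print(s['qpos'],s['tcp_pos'],s['orientation'],s['time'],s['force'])
E
```

```text
time: 1.5
tcp_pos: [419.8, -73.4, 252.7]
orientation: [0.0, 0.991, 0.132, -0.001]
force: [-0.4, 0.2, -0.8]
gripper_width: 85.1
time: 2.3
tcp_pos: [563.7, 129.3, 253.1]
orientation: [0.0, 0.97, 0.242, -0.001]
force: [0.4, -0.5, -0.5]
gripper_width: 85.3
[ 2.26343973e-01  3.98262257e-01  2.27426539e-01  1.39988949e+00
 -2.62050493e-04  2.87882564e+00] [563.66343587 129.73045729 253.83574449] [1.31651090e-04 9.70245039e-01 2.42125061e-01 3.31683917e-05] 2.4 [ 0.2454755   0.91275986 -0.34318601]
```

```bash
python3 - <<'E'
import cv2,numpy as np
b=cv2.imread('pics/top1.png')[90:250,170:330];b=cv2.resize(b,(500,500),interpolation=3)
a=cv2.imread('pics/side1.png')[60:240,190:330];a=cv2.resize(a,(300*140//140,500*1),interpolation=3) if 0 else cv2.resize(a,None,fx=500/180,fy=500/180,interpolation=3)[:, :300]
cv2.imwrite('pics/both1.png',np.hstack([b,a]))
E
```

```text
(no output)
```

View pics/both1.png

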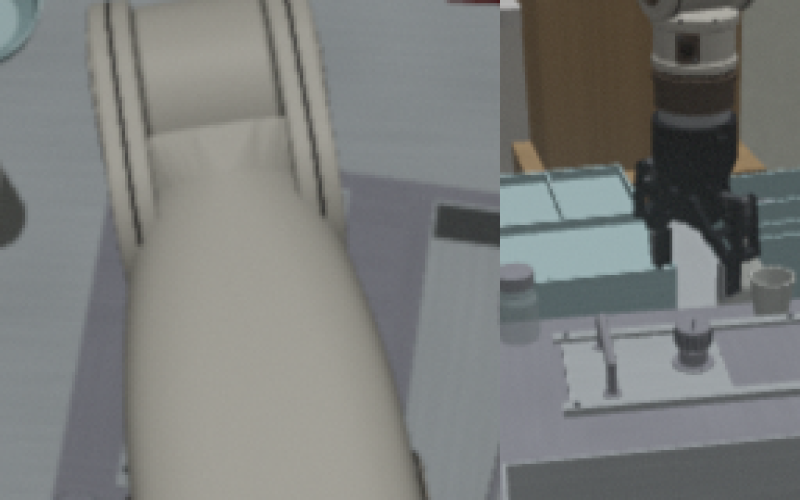

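The side view shows the fingers straddling the knob, which sits at about (258,178) in the full picture. The arm hides the top view. I'll centre up and descend.

```bash
python3 -m inch '[{"dp":[0.004,-0.01,0.1],"yaw":0},{"dp":[0.004,-0.01,0.2],"yaw":0},{"dp":[0.004,-0.01,0.26],"yaw":0},{"dp":[0.004,-0.01,0.3],"yaw":0},{"dp":[0.004,-0.01,0.32],"yaw":0},{"dp":[0.004,-0.01,0.34],"yaw":0},{"dp":[0.004,-0.01,0.34],"yaw":0},{"dp":[0.004,-0.01,0.34],"yaw":0}]' 60;  python3 -m inch '[{"dp":[0,0,0],"yaw":0},{"dp":[0,0,0],"yaw":0},{"dp":[0,0,0],"yaw":0},{"dp":[0,0,0],"yaw":0}]' 42; python3 - <<'E'
from h import *
import cv2
im=grab_frame("side")[140:240,190:330,::-1];cv2.imwrite("pics/s2.png",cv2.resize(im,None,fx=5,fy=5,interpolation=3))
s=state();print(s['qpos'],s['tcp_pos'],s['force'],s['torque'])
E
```

```text
time: 3.2
tcp_pos: [564.2, 134.5, 185.8]
orientation: [0.0, 0.97, 0.244, 0.0]
force: [0.2, 0.3, 0.6]
gripper_width: 60.1
time: 3.6
tcp_pos: [563.9, 134.4, 185.4]
orientation: [0.0, 0.97, 0.244, 0.0]
force: [0.1, 0.1, -0.7]
gripper_width: 41.8
[2.33991571e-01 4.33051377e-01 1.00611191e-01 1.23820319e+00
 1.59859548e-06 2.88298069e+00] [563.85305946 134.39919496 185.3916033 ] [-0.11492446 -0.25590386 -0.22364861] [-0.04553563  0.00070239  0.03698361]
```

View pics/s2.png

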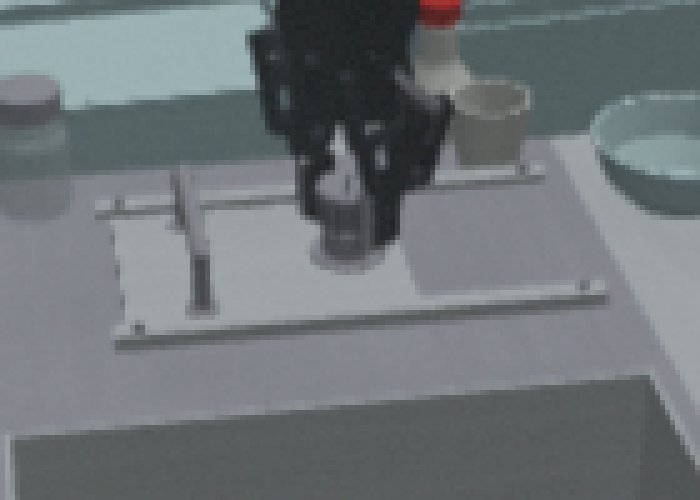

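The fingers straddle the knob with no contact, but y overshot to 134.4, against a knob estimate of about 132. I'll bring it back 2 mm and close in stages, watching the side force.

```bash
python3 -m inch '[{"dp":[-0.006,0.01,0],"yaw":0},{"dp":[-0.006,0.01,0],"yaw":0},{"dp":[-0.006,0.01,0],"yaw":0}]';  python3 -m inch '[{"dp":[0,0,0],"yaw":0},{"dp":[0,0,0],"yaw":0},{"dp":[0,0,0],"yaw":0}]' 39; python3 -m inch '[{"dp":[0,0,0],"yaw":0},{"dp":[0,0,0],"yaw":0},{"dp":[0,0,0],"yaw":0}]' 37.5
```

```text
time: 3.95
tcp_pos: [563.7, 131.9, 185.3]
orientation: [-0.0, 0.97, 0.244, -0.0]
force: [-1.0, -0.7, 0.4]
gripper_width: 42.0
time: 4.25
tcp_pos: [563.7, 132.0, 185.3]
orientation: [0.0, 0.97, 0.244, -0.0]
force: [-0.5, 0.5, -0.1]
gripper_width: 38.5
time: 4.55
tcp_pos: [563.7, 132.0, 185.3]
orientation: [0.0, 0.97, 0.244, -0.0]
force: [-0.5, -1.0, -0.1]
gripper_width: 37.5
```

No contact down to 37.5 mm, so the centring is good to better than 1 mm. I'll grip now.

```bash
python3 -m inch '[{"dp":[0,0,0],"yaw":0},{"dp":[0,0,0],"yaw":0},{"dp":[0,0,0],"yaw":0}]' 36.3; python3 -m inch '[{"dp":[0,0,0],"yaw":0},{"dp":[0,0,0],"yaw":0},{"dp":[0,0,0],"yaw":0},{"dp":[0,0,0],"yaw":0}]' 33; python3 -c "
from station import *
s=state();print(s['qpos'],s['tcp_pos'],s['force'],s['torque'])"
```

```text
time: 4.85
tcp_pos: [563.9, 131.7, 185.4]
orientation: [0.0, 0.97, 0.244, 0.0]
force: [0.9, -2.2, 0.9]
gripper_width: 36.5
time: 5.25
tcp_pos: [564.0, 131.6, 185.7]
orientation: [0.0, 0.97, 0.244, 0.0]
force: [1.6, -2.8, 4.9]
gripper_width: 34.3
[ 2.29730559e-01  4.31419322e-01  9.90062340e-02  1.23755701e+00
 -8.72409731e-04  2.87912561e+00] [564.01905593 131.64881761 185.73918742] [ 1.55725673 -2.82472612  4.85379741] [-0.90420034 -0.1329379   0.03485351]
```

```bash
python3 -m inch '[{"dp":[0,0.002,0],"yaw":0},{"dp":[0,0.002,0],"yaw":0},{"dp":[0,0.002,0],"yaw":0}]' 20; python3 -m inch '[{"dp":[0,0,-0.004],"yaw":0},{"dp":[0,0,-0.004],"yaw":0},{"dp":[0,0,-0.004],"yaw":0}]'; python3 -m inch '[{"dp":[0,0,-0.004],"yaw":0},{"dp":[0,0,-0.004],"yaw":0}]'
```

```text
time: 5.55
tcp_pos: [564.0, 131.6, 185.7]
orientation: [0.0, 0.97, 0.244, 0.0]
force: [-0.5, -3.4, 5.4]
gripper_width: 34.4
time: 5.85
tcp_pos: [564.0, 131.6, 185.8]
orientation: [0.0, 0.97, 0.244, -0.0]
force: [3.1, -3.1, 0.7]
gripper_width: 34.2
time: 6.05
tcp_pos: [563.9, 131.6, 185.9]
orientation: [0.0, 0.97, 0.244, -0.0]
force: [4.9, -3.2, -4.0]
gripper_width: 34.1
```

```bash
python3 -m inch '[{"dp":[-0.001,0,-0.004],"yaw":0},{"dp":[-0.001,0,-0.004],"yaw":0}]'; python3 -m inch '[{"dp":[0,0,-0.004],"yaw":0},{"dp":[0,0,-0.004],"yaw":0}]'; python3 -m inch '[{"dp":[0,0,-0.004],"yaw":0},{"dp":[0,0,-0.004],"yaw":0}]'
```

```text
time: 6.25
tcp_pos: [563.8, 131.6, 186.5]
orientation: [0.0, 0.97, 0.244, -0.0]
force: [4.6, -3.2, -6.1]
gripper_width: 34.3
time: 6.45
tcp_pos: [563.8, 131.5, 187.2]
orientation: [0.0, 0.97, 0.244, -0.0]
force: [5.2, -4.0, -5.6]
gripper_width: 33.9
time: 6.65
tcp_pos: [563.8, 131.5, 188.0]
orientation: [0.0, 0.97, 0.244, -0.001]
force: [4.6, -3.0, -6.7]
gripper_width: 34.2
```

```bash
python3 -m inch '[{"dp":[0.002,0.004,-0.004],"yaw":0},{"dp":[0.002,0.004,-0.004],"yaw":0}]'; python3 -m inch '[{"dp":[0,0,-0.004],"yaw":0},{"dp":[0,0,-0.004],"yaw":0}]'; python3 -m inch '[{"dp":[0,0,-0.004],"yaw":0},{"dp":[0,0,-0.004],"yaw":0}]'
```

```text
time: 6.85
tcp_pos: [563.9, 131.5, 188.9]
orientation: [-0.001, 0.97, 0.244, -0.001]
force: [2.2, -1.1, -6.8]
gripper_width: 34.4
time: 7.05
tcp_pos: [564.0, 131.5, 190.4]
orientation: [-0.0, 0.97, 0.244, -0.001]
force: [2.2, 0.1, -6.6]
gripper_width: 34.4
time: 7.25
tcp_pos: [564.0, 131.4, 191.6]
orientation: [-0.0, 0.97, 0.244, -0.0]
force: [2.8, 0.3, -6.1]
gripper_width: 34.0
```

```bash
python3 -m inch '[{"dp":[0,0,-0.004],"yaw":0},{"dp":[0,0,-0.004],"yaw":0}]'; python3 -m inch '[{"dp":[0,0,-0.004],"yaw":0},{"dp":[0,0,-0.004],"yaw":0}]'
```

```text
time: 7.45
tcp_pos: [564.0, 131.4, 192.5]
orientation: [-0.0, 0.97, 0.244, -0.0]
force: [-0.0, 2.1, -6.8]
gripper_width: 34.2
time: 7.65
tcp_pos: [564.0, 131.4, 193.2]
orientation: [-0.0, 0.97, 0.244, -0.0]
force: [-0.4, 1.0, -6.8]
gripper_width: 33.8
```

```bash
python3 -m inch '[{"dp":[0,0,-0.004],"yaw":0},{"dp":[0,0,-0.004],"yaw":0}]'
```

```text
time: 7.85
tcp_pos: [564.1, 131.4, 194.0]
orientation: [-0.0, 0.97, 0.244, -0.0]
force: [0.2, 2.0, -7.0]
gripper_width: 33.8
```

```bash
python3 -m inch '[{"dp":[0,0,-0.004],"yaw":0},{"dp":[0,0,-0.004],"yaw":0}]'
```

```text
time: 8.05
tcp_pos: [564.0, 131.4, 194.3]
orientation: [-0.0, 0.97, 0.244, -0.001]
force: [0.8, 2.8, -9.8]
gripper_width: 34.2
```

```bash
python3 -m inch '[{"dp":[0,0,-0.004],"yaw":0},{"dp":[0,0,-0.004],"yaw":0}]'
```

```text
time: 8.25
tcp_pos: [564.0, 131.3, 194.5]
orientation: [-0.0, 0.97, 0.244, -0.001]
force: [1.1, 4.3, -15.5]
gripper_width: 34.1
```

```bash
python3 -m inch '[{"dp":[0,0,-0.003],"yaw":0},{"dp":[0,0,-0.003],"yaw":0}]'
```

```text
time: 8.45
tcp_pos: [563.9, 131.3, 194.6]
orientation: [-0.0, 0.97, 0.244, -0.001]
force: [1.8, 4.9, -19.9]
gripper_width: 34.0
```

The thread is felt at about 8.5 mm of lift, with the force rising from 7 to 20 N. I'll ease off to a few newtons of pull, then start winding anticlockwise.

```bash
python3 -m inch '[{"dp":[0,0,0.004],"yaw":0},{"dp":[0,0,0.004],"yaw":0}]'; python3 -m inch '[{"dp":[0,0,-0.001],"yaw":-0.1},{"dp":[0,0,-0.002],"yaw":-0.2},{"dp":[0,0,-0.002],"yaw":-0.2}]'
```

```text
time: 8.65
tcp_pos: [563.9, 131.2, 194.6]
orientation: [-0.0, 0.97, 0.244, -0.001]
force: [1.6, 4.5, -18.1]
gripper_width: 33.9
time: 8.95
tcp_pos: [563.9, 131.4, 195.4]
orientation: [-0.0, 0.947, 0.32, -0.001]
force: [1.0, 6.3, -18.1]
gripper_width: 34.2
```

```bash
python3 -m inch '[{"dp":[0.002,-0.003,-0.001],"yaw":-0.1},{"dp":[0.002,-0.003,-0.002],"yaw":-0.2},{"dp":[0.002,-0.003,-0.003],"yaw":-0.3},{"dp":[0.002,-0.003,-0.004],"yaw":-0.4}]'
```

```text
time: 9.35
tcp_pos: [563.8, 131.6, 196.4]
orientation: [-0.0, 0.885, 0.465, -0.001]
force: [0.0, 3.6, -15.9]
gripper_width: 33.9
```

```bash
python3 -m inch '[{"dp":[0,0,-0.0014],"yaw":-0.1},{"dp":[0,0,-0.0026],"yaw":-0.2},{"dp":[0,0,-0.004],"yaw":-0.3},{"dp":[0,0,-0.0054],"yaw":-0.4},{"dp":[0,0,-0.0068],"yaw":-0.5}]'
```

```text
time: 9.85
tcp_pos: [563.5, 131.6, 197.9]
orientation: [-0.0, 0.778, 0.629, -0.001]
force: [-0.9, 3.7, -15.2]
gripper_width: 34.3
```

```bash
python3 -m inch '[{"dp":[0,0,-0.0014],"yaw":-0.1},{"dp":[0,0,-0.0028],"yaw":-0.2},{"dp":[0,0,-0.0042],"yaw":-0.3},{"dp":[0,0,-0.0056],"yaw":-0.4},{"dp":[0,0,-0.007],"yaw":-0.5},{"dp":[0,0,-0.0085],"yaw":-0.6}]'
```

```text
time: 10.45
tcp_pos: [563.3, 131.6, 199.6]
orientation: [-0.001, 0.61, 0.793, -0.001]
force: [-1.4, 3.8, -15.6]
gripper_width: 33.8
```

```bash
python3 -m inch '[{"dp":[0,0,-0.0014],"yaw":-0.1},{"dp":[0,0,-0.0028],"yaw":-0.2},{"dp":[0,0,-0.0042],"yaw":-0.3},{"dp":[0,0,-0.0056],"yaw":-0.4},{"dp":[0,0,-0.007],"yaw":-0.5},{"dp":[0,0,-0.0082],"yaw":-0.6}]'
```

```text
time: 11.05
tcp_pos: [563.0, 131.5, 201.3]
orientation: [-0.001, 0.408, 0.913, -0.001]
force: [-3.0, 3.4, -13.8]
gripper_width: 34.3
```

```bash
python3 -m inch '[{"dp":[0,0,-0.0014],"yaw":-0.1},{"dp":[0,0,-0.0028],"yaw":-0.2},{"dp":[0,0,-0.0042],"yaw":-0.3},{"dp":[0,0,-0.0054],"yaw":-0.4}]'
```

```text
time: 11.45
tcp_pos: [562.9, 131.3, 202.5]
orientation: [-0.001, 0.26, 0.966, -0.001]
force: [-3.3, 3.7, -12.3]
gripper_width: 34.0
```

```bash
python3 -m inch '[{"dp":[0,0,0.004],"yaw":0},{"dp":[0,0,0.004],"yaw":0},{"dp":[0,0,0.004],"yaw":0}]'
```

```text
time: 11.75
tcp_pos: [563.0, 131.3, 202.3]
orientation: [-0.001, 0.262, 0.965, -0.001]
force: [-5.5, 1.7, -9.0]
gripper_width: 33.9
```

```bash
python3 -m inch '[{"dp":[0,0,0.004],"yaw":0},{"dp":[0,0,0.004],"yaw":0},{"dp":[0,0,0.004],"yaw":0}]'
```

```text
time: 12.05
tcp_pos: [563.0, 131.3, 201.8]
orientation: [-0.001, 0.262, 0.965, -0.001]
force: [-5.4, 1.9, -8.8]
gripper_width: 34.4
```

```bash
python3 -m inch '[{"dp":[0,0,0.002],"yaw":0},{"dp":[0,0,0.002],"yaw":0},{"dp":[0,0,0.002],"yaw":0}]'
```

```text
time: 12.35
tcp_pos: [563.0, 131.3, 201.4]
orientation: [-0.001, 0.262, 0.965, -0.001]
force: [-6.3, 1.4, -7.8]
gripper_width: 33.6
```

```bash
python3 -m inch '[{"dp":[0,0,0.002],"yaw":0},{"dp":[0,0,0.002],"yaw":0},{"dp":[0,0,0.002],"yaw":0}]'
```

```text
time: 12.65
tcp_pos: [563.0, 131.3, 201.0]
orientation: [-0.001, 0.262, 0.965, -0.001]
force: [-5.1, 2.2, -7.3]
gripper_width: 34.2
```

```bash
python3 -m inch '[{"dp":[0,0,0.003],"yaw":0},{"dp":[0,0,0.003],"yaw":0},{"dp":[0,0,0.003],"yaw":0}]'
```

```text
time: 12.95
tcp_pos: [563.0, 131.3, 200.5]
orientation: [-0.001, 0.262, 0.965, -0.001]
force: [-5.5, 2.8, -8.9]
gripper_width: 34.1
```

```bash
python3 -m inch '[{"dp":[0,0,0.003],"yaw":0},{"dp":[0,0,0.003],"yaw":0},{"dp":[0,0,0.003],"yaw":0}]'
```

```text
time: 13.25
tcp_pos: [563.1, 131.3, 200.1]
orientation: [-0.001, 0.262, 0.965, -0.001]
force: [-5.9, 2.8, -6.9]
gripper_width: 34.3
```

```bash
python3 -m inch '[{"dp":[0,0,0.003],"yaw":0},{"dp":[0,0,0.003],"yaw":0},{"dp":[0,0,0.003],"yaw":0}]'
```

```text
time: 13.55
tcp_pos: [563.4, 131.3, 200.0]
orientation: [-0.0, 0.262, 0.965, -0.0]
force: [-5.5, 1.7, -5.7]
gripper_width: 33.9
```

```bash
python3 -m inch '[{"dp":[0,0,0.003],"yaw":0},{"dp":[0,0,0.003],"yaw":0},{"dp":[0,0,0.003],"yaw":0}]'
```

```text
time: 13.85
tcp_pos: [563.7, 131.3, 199.9]
orientation: [0.0, 0.262, 0.965, -0.0]
force: [-5.7, 1.7, -3.2]
gripper_width: 34.3
```

The drop has stopped at about 14 mm of lift and the force is falling, so the thread carries the screw; about 2.5 mm of that was backlash. I'll unload it and let go.

```bash
python3 -m inch '[{"dp":[0.004,-0.001,0.003],"yaw":0},{"dp":[0.004,-0.001,0.003],"yaw":0},{"dp":[0.004,-0.001,0.003],"yaw":0}]'; python3 -m inch '[{"dp":[0,0,0],"yaw":0},{"dp":[0,0,0],"yaw":0},{"dp":[0,0,0],"yaw":0},{"dp":[0,0,0],"yaw":0}]' 48; python3 - <<'E'
from h import *
import cv2
im=grab_frame("side")[140:240,190:330,::-1];cv2.imwrite("pics/s3.png",cv2.resize(im,None,fx=5,fy=5,interpolation=3))
s=state();print(s['qpos'],s['tcp_pos'],s['force'],s['torque'])
E
```

```text
time: 14.15
tcp_pos: [563.7, 131.3, 199.8]
orientation: [0.001, 0.262, 0.965, -0.0]
force: [-5.2, 0.2, -0.5]
gripper_width: 33.8
time: 14.55
tcp_pos: [564.6, 131.9, 198.2]
orientation: [0.001, 0.261, 0.965, 0.0]
force: [-0.2, 0.4, 0.3]
gripper_width: 47.8
[ 2.29858301e-01  4.24049146e-01  1.19825128e-01  1.26472829e+00
 -3.94063081e-04  7.58779626e-01] [564.28356072 131.92498595 197.7969045 ] [-0.68400237  0.76515037 -0.05585976] [ 0.00748432 -0.01354688 -0.00619325]
```

View pics/s3.png

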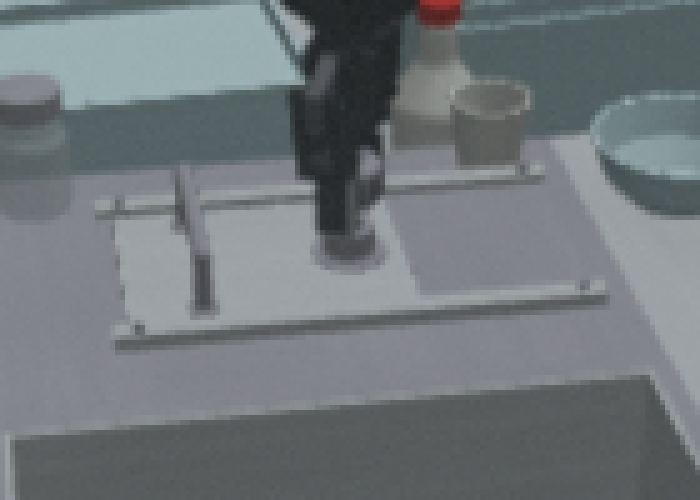

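```bash
python3 -m inch '[{"dp":[0,0,-0.1],"yaw":0},{"dp":[0,0,-0.2],"yaw":0},{"dp":[0,0,-0.3],"yaw":0},{"dp":[0,0,-0.4],"yaw":0},{"dp":[0,0,-0.4],"yaw":0},{"dp":[0,0,-0.4],"yaw":0}]' 60; python3 - <<'E'
from h import *
import cv2
im=grab_frame("side")[140:240,170:330,::-1];cv2.imwrite("pics/s4.png",cv2.resize(im,None,fx=5,fy=5,interpolation=3))
s=state();print(s['qpos'],s['tcp_pos'],s['force'],s['torque'])
E
```

```text
time: 15.2
tcp_pos: [563.9, 132.0, 276.9]
orientation: [0.0, 0.261, 0.965, 0.0]
force: [0.3, -0.6, -0.2]
gripper_width: 60.6
[ 2.30116841e-01  3.93941132e-01  2.78145531e-01  1.45613132e+00
 -1.28285965e-04  7.58632444e-01] [563.36963213 131.9416049  276.04044188] [-0.34927866 -0.43365163 -0.49883431] [ 0.02910322 -0.00174567  0.01024325]
```

View pics/s4.png

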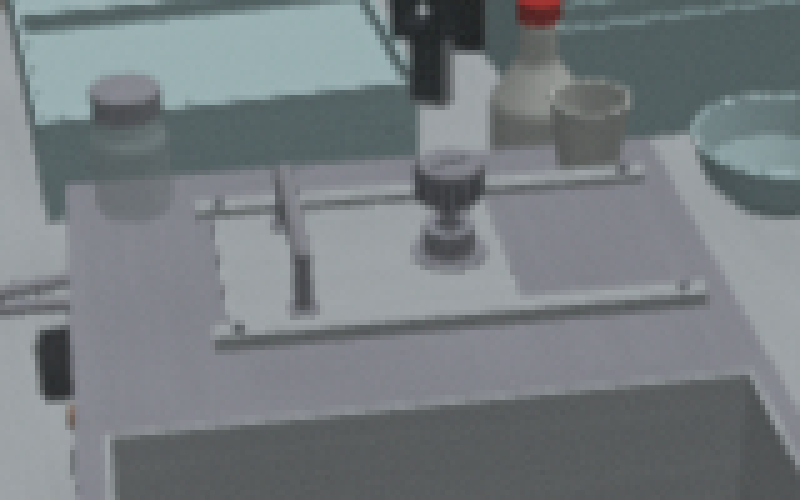

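The screw now stands by itself. The knob top rose from about (260,177) to (260,172) px, roughly 15 mm, and a bare shank shows between knob and boss. Next I'll straddle the handle bar with the jaws along the slide.

```bash
python3 -m inch '[{"dp":[0.19,-0.093,0],"yaw":0.19},{"dp":[0.381,-0.186,0],"yaw":0.38},{"dp":[0.381,-0.186,0],"yaw":0.57},{"dp":[0.381,-0.186,0],"yaw":0.76},{"dp":[0.381,-0.186,0],"yaw":0.95},{"dp":[0.381,-0.186,0],"yaw":1},{"dp":[0.381,-0.186,0],"yaw":1}]' 50; python3 -m inch '[{"dp":[0,0,0],"yaw":0.19},{"dp":[0,0,0],"yaw":0.38},{"dp":[0,0,0],"yaw":0.433},{"dp":[0,0,0],"yaw":0.433},{"dp":[0,0,0],"yaw":0.433}]'; python3 - <<'E'
from h import *
s=state();print(s['qpos'],s['tcp_pos'],s['force'],s['orientation'])
w,x,y,z=s['orientation'];yw=2*np.arctan2(y,x);print(np.degrees(yw)-90)
X=np.array([np.cos(yw),np.sin(yw)]);Y=np.array([np.sin(yw),-np.cos(yw)])
d=np.array([478.8,138.4])-s['tcp_pos'][:2];print(X@d/200,Y@d/200)
E
```

```text
time: 15.95
tcp_pos: [478.3, 138.1, 275.6]
orientation: [-0.001, 0.611, 0.792, -0.001]
force: [-0.3, 0.6, 0.9]
gripper_width: 49.9
time: 16.45
tcp_pos: [478.8, 138.2, 276.4]
orientation: [-0.0, 0.735, 0.678, -0.001]
force: [-0.1, -0.9, 0.3]
gripper_width: 50.1
[ 2.81070266e-01  2.29544279e-01  5.06577180e-02  1.39317888e+00
 -4.04355660e-05  1.93346829e+00] [478.78210784 138.218985   276.39010923] [-0.12416724 -0.90038762  0.29585051] [-2.65629534e-04  7.35360697e-01  6.77675618e-01 -5.76638463e-04]
-4.675431632555458
0.000909355329996413 1.538939630475406e-05
```

```bash
python3 -m inch '[{"dp":[0,0,0.1],"yaw":0},{"dp":[0,0,0.2],"yaw":0},{"dp":[0,0,0.3],"yaw":0},{"dp":[0,0,0.36],"yaw":0},{"dp":[0,0,0.4],"yaw":0},{"dp":[0,0,0.43],"yaw":0},{"dp":[0,0,0.45],"yaw":0},{"dp":[0,0,0.465],"yaw":0},{"dp":[0,0,0.465],"yaw":0}]';python3 -m inch '[{"dp":[0,0,0],"yaw":0},{"dp":[0,0,0],"yaw":0},{"dp":[0,0,0],"yaw":0},{"dp":[0,0,0],"yaw":0}]' 25;  python3 - <<'E'
from h import *
import cv2
im=grab_frame("side")[140:240,170:330,::-1];cv2.imwrite("pics/s5.png",cv2.resize(im,None,fx=5,fy=5,interpolation=3))
E
```

```text
time: 17.35
tcp_pos: [479.1, 138.3, 184.1]
orientation: [0.0, 0.736, 0.677, 0.0]
force: [-0.2, 0.4, -0.4]
gripper_width: 49.5
time: 17.75
tcp_pos: [479.2, 138.4, 184.3]
orientation: [0.0, 0.736, 0.677, 0.0]
force: [-0.1, 0.4, -0.9]
gripper_width: 25.4
```

View pics/s5.png

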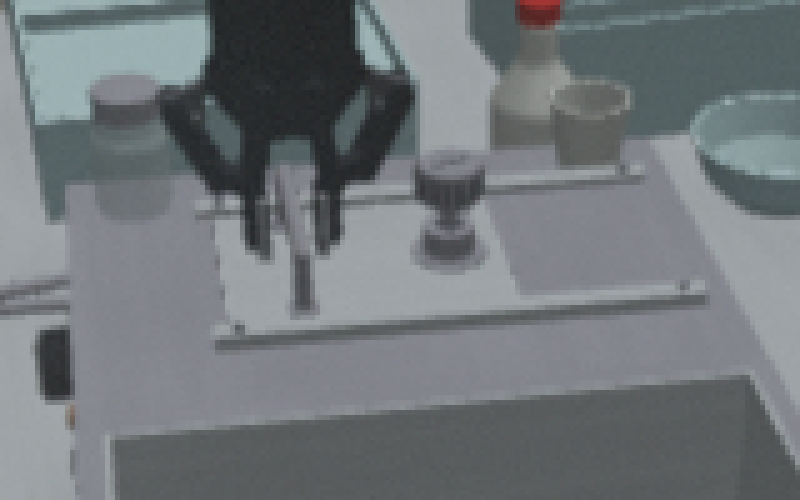

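The fingers straddle the bar, which is seen between them at about (227,180) px, and nothing touches. Pushing now.

```bash
python3 -m inch '[{"dp":[0,0.02,0],"yaw":0},{"dp":[0,0.03,0],"yaw":0},{"dp":[0,0.05,0],"yaw":0},{"dp":[0,0.08,0],"yaw":0},{"dp":[0,0.11,0],"yaw":0},{"dp":[0,0.14,0],"yaw":0}]'
```

```text
time: 18.4
tcp_pos: [505.2, 136.1, 183.9]
orientation: [-0.002, 0.736, 0.677, -0.002]
force: [-6.3, 0.6, 5.0]
gripper_width: 25.0
```

```bash
python3 -m inch '[{"dp":[0,0.03,0],"yaw":0},{"dp":[0,0.06,0],"yaw":0},{"dp":[0,0.09,0],"yaw":0},{"dp":[0,0.12,0],"yaw":0},{"dp":[0,0.15,0],"yaw":0},{"dp":[0,0.18,0],"yaw":0},{"dp":[0,0.21,0],"yaw":0},{"dp":[0,0.24,0],"yaw":0},{"dp":[0,0.27,0],"yaw":0},{"dp":[0,0.3,0],"yaw":0},{"dp":[0,0.32,0],"yaw":0},{"dp":[0,0.33,0],"yaw":0}]'
```

```text
time: 19.6
tcp_pos: [571.3, 130.7, 183.9]
orientation: [-0.002, 0.736, 0.677, -0.001]
force: [-5.9, 1.2, 3.4]
gripper_width: 25.2
```

```bash
python3 -m inch '[{"dp":[0,0.01,0],"yaw":0},{"dp":[0,0.015,0],"yaw":0},{"dp":[0,0.02,0],"yaw":0},{"dp":[0,0.02,0],"yaw":0}]'
```

```text
time: 20.0
tcp_pos: [575.1, 130.4, 183.9]
orientation: [-0.001, 0.736, 0.677, -0.001]
force: [-5.9, 0.6, 3.2]
gripper_width: 25.0
```

```bash
python3 -m inch '[{"dp":[0,0.005,0],"yaw":0},{"dp":[0,0.01,0],"yaw":0},{"dp":[0,0.01,0],"yaw":0}]'
```

```text
time: 20.3
tcp_pos: [576.1, 130.3, 183.8]
orientation: [-0.002, 0.736, 0.677, -0.002]
force: [-8.5, 1.0, 5.8]
gripper_width: 25.0
```

```bash
python3 -m inch '[{"dp":[0,0.005,0],"yaw":0},{"dp":[0,0.005,0],"yaw":0},{"dp":[0,0.005,0],"yaw":0}]'
```

```text
time: 20.6
tcp_pos: [576.1, 130.3, 183.8]
orientation: [-0.003, 0.736, 0.677, -0.003]
force: [-11.2, 1.0, 6.6]
gripper_width: 25.2
```

The tool has stopped moving while the force rises, so the hatch is at its stop. I'll back off to mid-bar, open a little, retreat upwards and look.

```bash
python3 -m inch '[{"dp":[0,-0.015,0],"yaw":0},{"dp":[0,-0.03,0],"yaw":0},{"dp":[0,-0.045,0],"yaw":0},{"dp":[0,-0.045,0],"yaw":0},{"dp":[0,-0.045,0],"yaw":0}]' 28; python3 -m inch '[{"dp":[0,0,-0.05],"yaw":0},{"dp":[0,0,-0.12],"yaw":0},{"dp":[0,0,-0.25],"yaw":0},{"dp":[0,0,-0.4],"yaw":0},{"dp":[0,0,-0.5],"yaw":0},{"dp":[0,0,-0.5],"yaw":0},{"dp":[0,0,-0.5],"yaw":0}]'; python3 -m inch '[{"dp":[-0.9,-0.4,0],"yaw":0},{"dp":[-0.9,-0.4,0],"yaw":0},{"dp":[-0.9,-0.4,0],"yaw":0},{"dp":[-0.9,-0.4,0],"yaw":0},{"dp":[-0.9,-0.4,0],"yaw":0},{"dp":[-0.9,-0.4,0],"yaw":0}]';  python3 - <<'E'
from h import *
import cv2
im=grab_frame("side")[140:240,170:330,::-1];cv2.imwrite("pics/s6.png",cv2.resize(im,None,fx=5,fy=5,interpolation=3))
im=grab_frame("top")[:,:,::-1];cv2.imwrite("pics/t6.png",im)
print(state())
E
```

```text
time: 21.1
tcp_pos: [570.9, 130.6, 184.1]
orientation: [0.0, 0.736, 0.677, 0.0]
force: [0.2, 0.3, -0.9]
gripper_width: 28.0
time: 21.8
tcp_pos: [571.0, 130.7, 284.6]
orientation: [0.0, 0.736, 0.677, 0.001]
force: [0.5, -0.0, -1.0]
gripper_width: 27.8
time: 22.4
tcp_pos: [475.2, -42.8, 283.2]
orientation: [-0.001, 0.737, 0.676, -0.0]
force: [0.8, -0.2, 0.3]
gripper_width: 27.9
{'time': 22.5, 'qpos': array([-8.71294855e-02,  1.86447621e-01,  1.42597425e-02,  1.39960603e+00,
        4.29073591e-04,  1.56624219e+00]), 'qvel': array([ 1.98157954e-02,  6.57129048e-03,  1.30535371e-02,  2.15755100e-03,
       -1.62993430e-05, -3.10097611e-03]), 'effort': array([-6.12193700e-01, -3.51985288e+01,  2.53899479e+01,  5.03919041e-02,
       -2.83470273e-02,  2.18757523e-03]), 'tcp_pos': array([476.24047973, -41.47866636, 283.37069679]), 'orientation': array([-5.13080002e-04,  7.35690640e-01,  6.77317494e-01, -1.77672575e-04]), 'force': array([-0.34956738,  0.25589506,  0.25130739]), 'torque': array([-0.00485044, -0.06743899,  0.04296121]), 'gripper_width': 28.114717488340638}
```

View pics/s6.png

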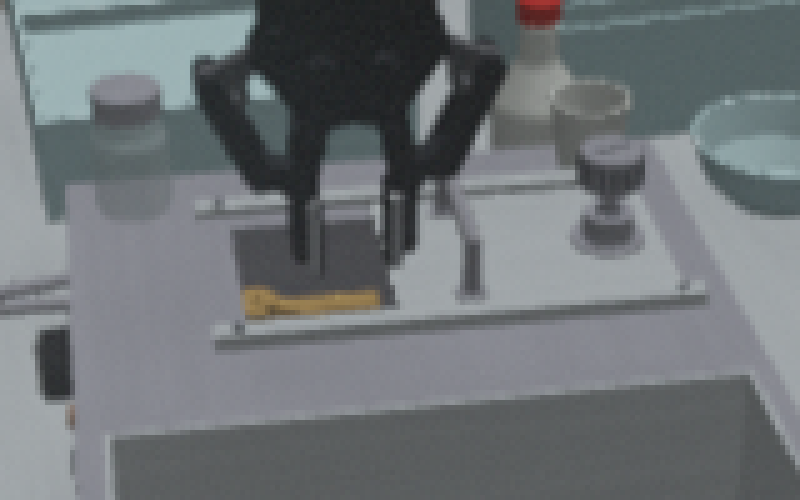

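View pics/t6.png

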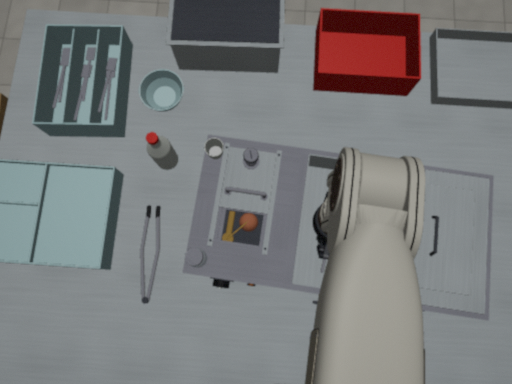

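The hatch is open and the float shows in the chamber at about (248,221) px. The handle is at (246,193) and the knob, still raised, at (251,157). The cup, jar, bottle and tongs look unmoved. I'll measure the slide, let the arm settle and hand in.

```bash
python3 -m inch '[{"dp":[0,0,0],"yaw":0},{"dp":[0,0,0],"yaw":0},{"dp":[0,0,0],"yaw":0}]'; python3 - <<'E'
from h import *
print('slide',np.linalg.norm(plane('top',246,192.5,188)-plane('top',239.8,228.7,188)))
hand_in()
E
```

```text
time: 22.8
tcp_pos: [476.4, -41.2, 283.8]
orientation: [-0.0, 0.735, 0.678, -0.0]
force: [-0.1, -0.1, 0.3]
gripper_width: 28.3
slide 87.32617274333182
the job is handed in; nothing more can be done
```

The hatch is fully open with its screw parked, and I handed the job in at about 23 s of the 64 s allowed. No verdict is reported.

- **Screw:** I pulled the knob up and felt the thread at about 8.5 mm of lift. I then wound it about 120° anticlockwise under a light pull, up to about 16.7 mm. When I eased off, it dropped about 2.5 mm through the thread's backlash and then held at about 14 mm. After I let go, the side camera showed it standing on its own, and again after the hatch was open.
- **Force on the thread:** the wrist reading peaked at 19.9 N, about 12.5 N of it on the thread after subtracting the spring, against the 20 N limit.
- **Hatch:** I pushed it by the handle until it stopped moving and the force rose to about 11 N. The tool's travel puts the slide at about 89–90 mm. A rougher camera measurement gave 87 mm; both are above the 82 mm needed.
- **Clear of contact:** the arm ended well away from the warmer with wrist force near zero.
- **Bystanders:** the cup, jar, bottle and tongs looked unmoved in the last pictures. The arm hid the ladle in the last top picture, so I did not check it; no move went near it.

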